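Put the wheel lock key away and latch its case

ROBOT

A 6-joint arm with a two-finger parallel gripper is mounted at the origin on the work surface. World frame = base frame: x ahead of the robot, y to its left, z up, the work surface at z = 0. Lengths are in mm, angles in rad, forces in N, time in s.
With the tool pointing down it reaches from about 300 to 775 mm from the base axis. Payload 14.6 kg.
Tool frame: the origin (TCP) lies between the finger pads; the fingertips stand 11 mm ahead of it and the grasp point (between the pads) lies 8 mm behind it; z points along the fingers, y is the direction in which the jaws open and shut (so a half turn about z gives the same grasp; the last joint's range is limited). The gripper opens to 94 mm and grips with 3 to 60 N. Pads are 16 mm wide; open, the fingers measure 119 mm over their backs; the gripper's body (75 mm by 177 mm) begins 78 mm behind the grasp point.
Start: joints at [1.247, 0.3, 1.521, -0, 1.321, -0.067], TCP at [139.691, 531.955, 216.446] pointing down, gripper open.
Joint ranges: [-3.03, 3.03], [-0.79, 2.21], [0.23, 2.52], [-1.04, 4.18], [0, 3.07], [-2.55, 2.55]. Speed limits (rad/s): [2.22, 2.22, 2.57, 3.14, 3.14, 3.14].

INTERFACE

Orientations are given as [roll, pitch, yaw] about the fixed x, y, z axes, in that order (R = Rz(yaw) Ry(pitch) Rx(roll)).
In Python, from cell import * gives the robot as it stands.
- The arm moves only by the tool arm_command, never from a script. Its argument "deltas" is a list of rows, each an object with "xyz": the shift along the world's x, y, z in m, a list of three; "turn": the turn, a rotation vector about the world's x, y, z in rad, a list of three. A call has 1 to 12 rows; each row shifts and turns the commanded pose from where the row before left it; what a row does not reach is not made up. A row lasts 1/8 s, in which the tool goes at most 62.5 mm and 10.7 degrees, less where a joint would pass 70% of its speed; a pose out of reach is approached as far as the arm can. A call with a gripper value outside its range is refused whole. "gripper" is the closure, from 0 (fully open) to 1 (shut), set as the call begins (left out, the last holds). The fingers move at their own pace and stop on an object; "force" is the grip in N (left out, the last holds). Time passes only in rows, so rows that do not move let the fingers close. It gives the time, the measured TCP pose, the force and the opening at its end, in the units of the state.
- read_state(): the state, without advancing time (a new reading comes with each control period).
- camera(name): name is "scene" or "top" or "wrist"; returns a dict with "color" (480x640x3 uint8, red, green, blue), "fx", "fy", "cx", "cy" (pixels), "rvec" (rotation vector, rad) and "tvec" (3), from world to camera coordinates, as OpenCV has them; the wrist camera has in their place "mount" (4x4, takes a point from camera to tool coordinates, whose origin is the TCP and whose axes are the flange's). Camera axes: x right, y down, z forward; pixel columns grow to the right and rows downward; lengths in mm; the calibration is good to about 2 mm. A picture is of the moment at which its call begins: read the wrist's pose just before it. There is no depth.
- sign_off(): hands the job in, once; it reports no verdict.
The state is a dict: "clock": time; "joints": joint angles; "qd": joint speeds; "effort": joint torques, N m; "eef_pos": TCP position; "eef_rot": TCP orientation; "wrist_force": force on the tool from outside, world axes, zero at the start; "moment": the same for the moment, N m; "finger_gap": finger opening in mm.
Only numpy, scipy, OpenCV 4.12 (cv2) and the standard library are available. Lean on these libraries where they do the work, as an engineer would, in place of code of your own. Each camera call takes 0.05 s, during which the arm holds its last target.

TASK

Lay the wheel lock key lengthwise in the cradle inside the open grey case and let go of it, then close the lid fully and push the front latch flap down until it snaps flat against the case. Leave the mug, the wrench handle and the row of nuts where they are.

Things in the scene. Friction and masses are not known exactly. Their poses are not given: they have to be found in the camera images.
- case: grey plastic case, stays put on the shelf deck: 150 mm deep along its x, 190 wide along its y; open-topped base 40 high, walls and floor 4 thick. Origin: centre of its underside; z up, x from its front (latch side, facing the robot's right) to its hinge side
- cradle (a point): middle of the moulded cradle inside the case, at the key's axis when seated: 27 mm above the case's origin, same axes; the key lies along x. Two saddles (16 mm long, at x = -33 and +33) with floors 13 mm below this point, cheeks 42 apart rising 3 above it and flared lips up to 11 above; end stops 110 apart, top 5 below it. Between the saddles (x -25 to 25) the fingers have free room across the whole width
- case_hinge (a point): middle of the lid's hinge line, on the case at x = +75 mm, z = 40 mm of the case frame; the hinge line runs along the case's y
- case_lid (a joint): lid angle, rad: 0 fully shut, 1.15 (66 degrees) open against its stop. The lid (150 x 190 mm shell, 18 deep) leans over the rear half of the base when open, so a gripper held vertical over the cradle strikes it: come in tilted, from the front. A friction hinge holds it at any angle; 1 to 4 N at its edge moves it
- lid_edge (a point): middle of the upper front edge of the lid: 150 mm forward of the hinge and 18 mm above the hinge line when shut (58 mm above the deck)
- latch (a joint): latch flap angle relative to the lid, rad: 0 snapped flat against the case's front, 1.6 swung out in line with the lid. Over-centre spring: above about 0.8 it springs out to 1.6, below about 0.1 it snaps shut, in between it stays; 2 to 4 N near its free end pushes it over
- latch_end (a point): middle of the free end of the latch flap, outer side (flap grey, 52 mm wide, 36 long, 5 thick, a bead at the end). Its pivot line runs along the case's y, 6 mm in front of the lid's front face, 8 above the hinge line's level (lid shut: case x = -81, z = 48); shut, the flap hangs from there down to z = 12
- key: wheel lock key, bare chromed steel, 92 mm long, 200 g: one part a hexagon 26 mm across flats, 30 mm across corners, 56 mm long (x from -46 to +10 mm), the rest a round barrel 26 mm in diameter. It lies on the deck. Origin: on its axis, halfway along its length, 13 mm above the deck; x along its length. Either end may point to the hinge
- mug: white ceramic mug, 82 mm across, 92 mm high, handle at its +y, a wooden stick in it standing to 150 mm; origin: centre of its underside
- wrench_handle: blue aluminium lug wrench handle with rubber grip lying on the deck, 230 mm long along its x, up to 60 mm high at its drive head; origin: under the middle
- nut_row: four chrome wheel nuts in a row along y on a black strip 36 x 190 mm, 40 mm high; origin: centre of its underside
Things that resemble listed ones, but are neither listed nor needed, are in the scene too. Leave any pink or yellow look-alike of the key alone. Of the things shaped like the case, the grey one is meant.

How it is judged:
By the outcome, as a careful person would: the job done as asked, in the order asked, and still so for the second after the job is handed in, with the robot touching nothing.
It also fails if it takes over 61 s, if anything falls off the work surface, if the arm or the gripper's body presses on something with over 40 N, if the wrist force passes 120 N, or if a joint passes its speed limit or range.

## Working session

There is one attempt and no reset: what is moved stays moved. The work goes in short steps, Python scripts to look and compute and a tool call to move; the robot and the scene stay as the last step left them, time stands still between calls to the robot, and variables do not carry over. Pictures are saved under pics/ and viewed, and the job is handed in when it is done.

Besides the shell and the picture viewer there is one more tool, called after "Emit:" by a JSON object that holds its "name" and its "arguments". arm_command: Moves the arm, as the interface text tells. Its arguments: {"type":"object","properties":{"deltas":{"type":"array","items":{"type":"object","properties":{"xyz":{"type":"array","items":{"type":"number"}},"turn":{"type":"array","items":{"type":"number"}}}}},"gripper":{"type":"number"},"force":{"type":"number"}},"required":["deltas"]}

```bash
ls; mkdir -p pics; python3 - <<'E'
from cell import *
import cv2,json,pickle
s=read_state();print(s)
for n in ["scene","top","wrist"]:
    c=camera(n);pickle.dump(c,open(f"pics/{n}0.pkl","wb"));cv2.imwrite(f"pics/{n}0.png",c["color"][:,:,::-1])
    print(n,{k:(v.tolist() if hasattr(v,'tolist') else v) for k,v in c.items() if k!="color"})
E
```

```text
pics
{'clock': 0.0, 'joints': array([ 1.24739951e+00,  3.00485661e-01,  1.52160013e+00,  1.83240513e-05,
        1.32070686e+00, -6.65555733e-02]), 'qd': array([ 0.00112856,  0.00127222, -0.00087911, -0.00022781, -0.00173582,
       -0.00032445]), 'effort': array([-2.15111027e-04, -5.31792355e+01, -3.52745819e+01,  7.08236522e-02,
        2.41910439e-02, -8.67050039e-05]), 'eef_pos': array([139.6066664 , 531.71822619, 215.87028435]), 'eef_rot': array([-3.14039650e+00, -9.75166264e-05,  2.88474681e+00]), 'wrist_force': array([-0.29128479,  0.3658195 ,  0.07990663]), 'moment': array([ 0.0243185 ,  0.03697067, -0.06120425]), 'finger_gap': 93.90422185134591}
scene {'fx': 538.6336257874143, 'fy': 538.6336257874143, 'cx': 318.6099547078854, 'cy': 225.21063960332935, 'rvec': [2.4320369235956196, 0.7953291170237323, -0.2332408391480761], 'tvec': [-429.5069729748402, -251.85929993645087, 1422.0278752368708]}
top {'fx': 487.2300498272922, 'fy': 487.2300498272922, 'cx': 320.3377859746593, 'cy': 234.99558879957223, 'rvec': [2.1174630468375155, -2.1797146007799135, 0.09820100640173703], 'tvec': [1.6778435492458261, 557.9259906700214, 1148.842622026958]}
wrist {'fx': 359.23275095504914, 'fy': 359.23275095504914, 'cx': 322.6774120814303, 'cy': 237.18471051931732, 'mount': [[-0.00014163290309988013, -0.9735857804545035, -0.2283215014774435, 65.98606956356356], [0.9999985560343059, 0.0002487659769475857, -0.0016810844091344253, -1.180190932024261], [0.001693478497850278, -0.22832140988589353, 0.9735843393965895, -168.51024119523066], [0.0, 0.0, 0.0, 1.0]]}
```

View pics/scene0.png

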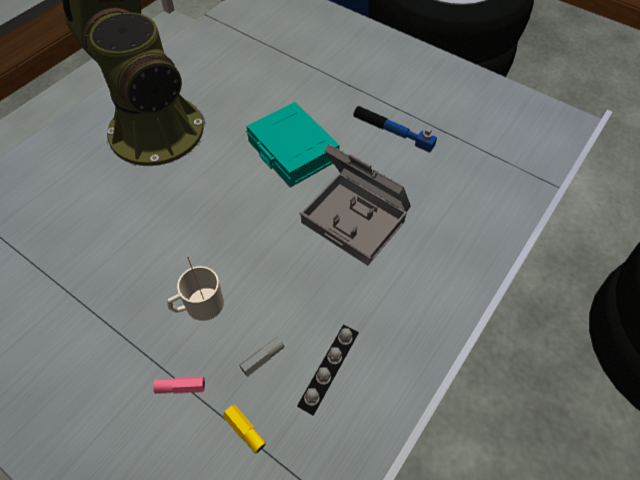

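View pics/top0.png

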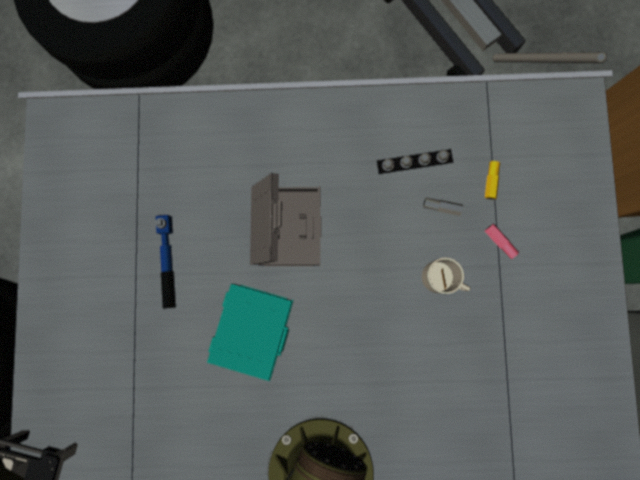

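View pics/wrist0.png

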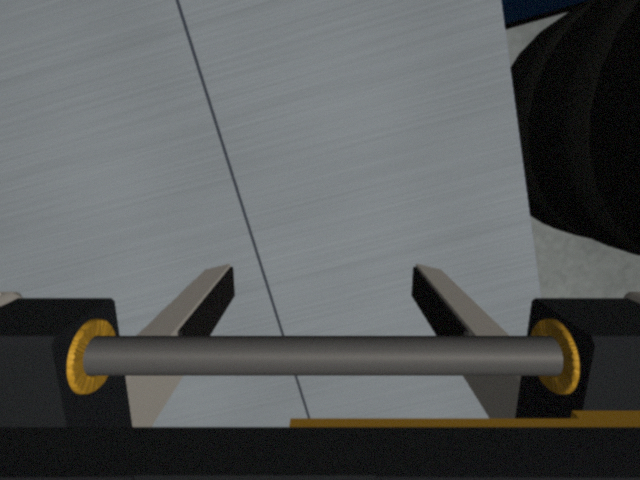

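The scene view shows the grey open case at (355,210) and a closed teal case at (292,143). There are three key-like pieces: chrome at (262,356), pink at (179,385) and yellow at (245,428). The bare chromed steel one is the key, and the grey case is the one meant. I'll enlarge both to confirm and measure.

```bash
cat > h.py <<'E'
import numpy as np,cv2,pickle
from scipy.spatial.transform import Rotation as R
def ld(n): return pickle.load(open(f"pics/{n}.pkl","rb"))
def K(c): return np.array([[c["fx"],0,c["cx"]],[0,c["fy"],c["cy"]],[0,0,1.]])
def ext(c,s=None):
    if "rvec" in c: return cv2.Rodrigues(np.array(c["rvec"],float))[0],np.array(c["tvec"],float)
    T=np.eye(4);T[:3,:3]=R.from_euler("xyz",s["eef_rot"]).as_matrix();T[:3,3]=s["eef_pos"]
    M=np.linalg.inv(T@np.array(c["mount"]));return M[:3,:3],M[:3,3]
def proj(c,P,s=None):
    r,t=ext(c,s);p=(np.atleast_2d(P)@r.T+t)@K(c).T;return p[:,:2]/p[:,2:]
def bp(c,uv,z,s=None):
    r,t=ext(c,s);o=-r.T@t;uv=np.atleast_2d(np.array(uv,float))
    d=np.c_[uv,np.ones(len(uv))]@np.linalg.inv(K(c)).T@r
    return o+d*((z-o[2])/d[:,2])[:,None]
def tri(cs,uvs,ss):
    A=[];b=[]
    for c,uv,s in zip(cs,uvs,ss):
        r,t=ext(c,s);o=-r.T@t;d=r.T@np.linalg.inv(K(c))@np.array([*uv,1.]);d/=np.linalg.norm(d)
        Pm=np.eye(3)-np.outer(d,d);A.append(Pm);b.append(Pm@o)
    return np.linalg.lstsq(np.vstack(A),np.hstack(b),rcond=None)[0]
E
python3 - <<'E'
from h import *
def crop(n,x,y,w,h,f):
    im=ld(n)["color"][y:y+h,x:x+w,::-1];return cv2.resize(im,None,fx=f,fy=f,interpolation=cv2.INTER_CUBIC)
a=crop("scene0",220,320,80,70,5);b=crop("scene0",290,140,130,130,3)
c=crop("top0",410,185,65,40,6);d=crop("top0",235,165,100,110,4)
for n,i in zip(["ks","cs","kt","ct"],[a,b,c,d]): cv2.imwrite(f"pics/{n}.png",i);print(i.shape)
m=np.zeros((840,810,3),np.uint8)
m[:350,:400]=a;m[:390,410:800]=b;m[400:640,:390]=c;m[400:840,400:800]=d
cv2.imwrite("pics/mos.png",cv2.resize(m,None,fx=.7,fy=.7))
E
```

```text
(350, 400, 3)
(390, 390, 3)
(240, 390, 3)
(440, 400, 3)
```

View pics/ks.png

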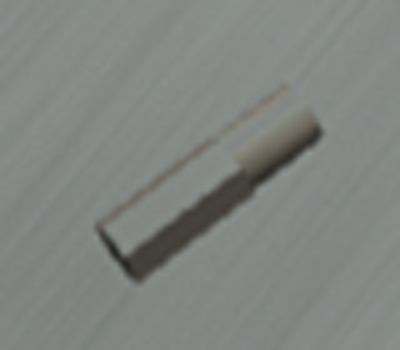

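View pics/cs.png

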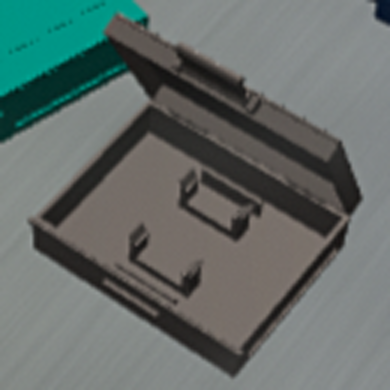

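View pics/kt.png

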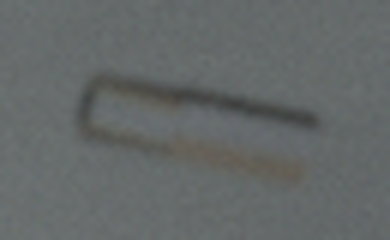

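View pics/ct.png

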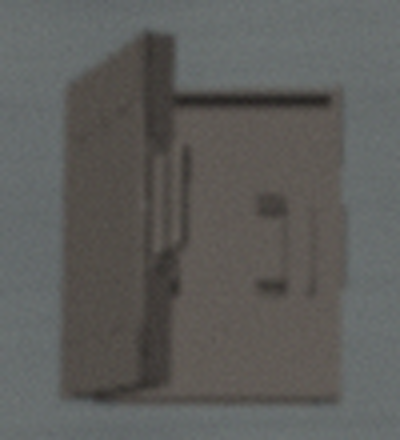

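Crop confirms the chrome key: hexagon at its lower left, barrel at its upper right. The grey case is open with two saddles. Next I'll fit poses.

```bash
python3 - <<'E'
from h import *
from scipy.optimize import least_squares
S=ld("scene0");T=ld("top0")
u=lambda p,o,f:[(p[0]+.5)/f-.5+o[0],(p[1]+.5)/f-.5+o[1]]
cs=lambda *p:u(p,(290,140),3); ct=lambda *p:u(p,(235,165),4)
obs=[(S,cs(33,222),(-75,95,40)),(S,cs(238,356),(-75,-95,40)),(S,cs(238,375),(-75,-95,0)),(S,cs(36,250),(-75,95,0)),(S,cs(349,222),(75,-95,40)),
(T,ct(343,90),(-75,-95,40)),(T,ct(340,401),(-75,95,40)),(T,ct(62,399),(75,95,40))]
def w(p,P):
    c,s=np.cos(p[2]),np.sin(p[2]);return np.array([p[0]+c*P[0]-s*P[1],p[1]+s*P[0]+c*P[1],P[2]+(p[3] if len(p)>3 else 0)])
f=lambda p:np.hstack([proj(c,w(p,P))[0]-uv for c,uv,P in obs])
r=least_squares(f,[550,150,1.57],loss="soft_l1");print(r.x);print(f(r.x).reshape(-1,2).round(1))
r4=least_squares(f,[550,150,1.57,0],loss="soft_l1");print("free z",r4.x)
ks=lambda *p:u(p,(220,320),5); kt=lambda *p:u(p,(410,185),6)
print("key scene z26 flat edge/ends",bp(S,[ks(97,225),ks(285,85),ks(138,282),ks(322,130)],13).round())
print("key top z13",bp(T,[kt(82,80),kt(80,135),kt(318,120),kt(300,178)],13).round())
E
```

```text
[584.69419017  61.33763172   1.53706146]
[[-0.2 -1.1]
 [-0.1 -1.3]
 [-1.7  1.7]
 [-0.9 -0.4]
 [ 0.6 -0.9]
 [-0.5 -1.1]
 [-0.3 -0.9]
 [ 6.8 -0.7]]
free z [583.83148248  63.69959385   1.53690917  -6.18491953]
key scene z26 flat edge/ends [[ 599. -358.   13.]
 [ 622. -269.   13.]
 [ 627. -365.   13.]
 [ 646. -275.   13.]]
key top z13 [[ 645. -271.   13.]
 [ 622. -269.   13.]
 [ 625. -366.   13.]
 [ 601. -358.   13.]]
```

```bash
cat >> h.py <<'E'
def tgt(yaw,t):
    k=np.array([np.cos(yaw),np.sin(yaw),0]);Z=np.array([0,0,1.])
    z=-np.cos(t)*Z+np.sin(t)*k;x=np.cos(t)*k+np.sin(t)*Z
    return np.c_[x,np.cross(z,x),z]
def plan(s,P,Rt):
    R0=R.from_euler("xyz",s["eef_rot"]).as_matrix()
    rv=R.from_matrix(Rt@R0.T).as_rotvec()
    print("shift mm",(np.array(P)-s["eef_pos"]).round(1),"turn",rv.round(4),"rows>=",np.linalg.norm(rv)/.187)
def save(n,cam="wrist"):
    from cell import read_state,camera
    s=read_state();c=camera(cam);c["s"]=s;pickle.dump(c,open(f"pics/{n}.pkl","wb"));cv2.imwrite(f"pics/{n}.png",c["color"][:,:,::-1]);return c
E
python3 - <<'E'
from h import *
from cell import *
s=read_state()
Rt=tgt(1.33,.6);P=np.array([623,-316,13])-130*Rt[:,2];print(P)
plan(s,P,Rt)
E
```

```text
[ 605.49501787 -387.28571088  120.29362994]
shift mm [ 465.9 -919.1  -95.8] turn [ 0.5704  0.3383 -1.5041] rows>= 8.79049180170921
```

Emit:
{"name": "arm_command", "arguments": {"deltas": [{"xyz": [0, 0, 0.06], "turn": [0, 0, 0]}, {"xyz": [0.01, -0.03, 0.05], "turn": [0.0285, 0.0169, -0.0752]}, {"xyz": [0.0233, -0.045, 0], "turn": [0.0285, 0.0169, -0.0752]}, {"xyz": [0.0233, -0.045, 0], "turn": [0.0285, 0.0169, -0.0752]}, {"xyz": [0.0233, -0.045, 0], "turn": [0.0285, 0.0169, -0.0752]}, {"xyz": [0.0233, -0.045, 0], "turn": [0.0285, 0.0169, -0.0752]}, {"xyz": [0.0233, -0.045, 0], "turn": [0.0285, 0.0169, -0.0752]}, {"xyz": [0.0233, -0.045, 0], "turn": [0.0285, 0.0169, -0.0752]}, {"xyz": [0.0233, -0.045, 0], "turn": [0.0285, 0.0169, -0.0752]}, {"xyz": [0.0233, -0.045, 0], "turn": [0.0285, 0.0169, -0.0752]}, {"xyz": [0.0233, -0.045, 0], "turn": [0.0285, 0.0169, -0.0752]}, {"xyz": [0.0233, -0.045, 0], "turn": [0.0285, 0.0169, -0.0752]}]}}

```text
clock: 1.65
eef_pos: [383.1, 50.2, 326.5]
eef_rot: [3.011, -0.331, 2.068]
wrist_force: [0.9, 0.0, 0.1]
finger_gap: 93.8
```

Emit:
{"name": "arm_command", "arguments": {"deltas": [{"xyz": [0.0247, -0.0486, 0], "turn": [0.0285, 0.0169, -0.0752]}, {"xyz": [0.0247, -0.0486, 0], "turn": [0.0285, 0.0169, -0.0752]}, {"xyz": [0.0247, -0.0486, 0], "turn": [0.0285, 0.0169, -0.0752]}, {"xyz": [0.0247, -0.0486, 0], "turn": [0.0285, 0.0169, -0.0752]}, {"xyz": [0.0247, -0.0486, 0], "turn": [0.0285, 0.0169, -0.0752]}, {"xyz": [0.0247, -0.0486, 0], "turn": [0.0285, 0.0169, -0.0752]}, {"xyz": [0.0247, -0.0486, -0.03], "turn": [0.0285, 0.0169, -0.0752]}, {"xyz": [0.0247, -0.0486, -0.03], "turn": [0.0285, 0.0169, -0.0752]}, {"xyz": [0.0247, -0.0486, -0.03], "turn": [0.0285, 0.0169, -0.0752]}, {"xyz": [0, 0, -0.02], "turn": [0, 0, 0]}, {"xyz": [0, 0, 0], "turn": [0, 0, 0]}]}}

```text
clock: 3.02
eef_pos: [604.6, -384.7, 214.5]
eef_rot: [-3.139, -0.601, 1.329]
wrist_force: [0.6, 0.3, 1.8]
finger_gap: 93.8
```

```bash
python3 - <<'E'
from h import *
c=save("w1");print(c["s"])
K0=np.array([623,-316,0]);k=np.array([np.cos(1.33),np.sin(1.33),0]);n=np.array([-k[1],k[0],0])
print(proj(c,[K0+k*a+n*b+[0,0,13] for a in(-46,10,46) for b in (-15,15)],c["s"]).round())
E
```

```text
{'clock': 3.025, 'joints': array([-0.79378043,  0.8925314 ,  0.71816758,  0.521601  ,  1.83973213,
       -0.49096697]), 'qd': array([ 0.01471116, -0.08532847, -0.02738496,  0.00901679,  0.02158794,
        0.01142909]), 'effort': array([ -1.64882675, -77.1250391 , -34.78301525,   1.15540065,
         0.34338215,  -0.16020752]), 'eef_pos': array([ 604.58980404, -384.73696184,  214.54924296]), 'eef_rot': array([-3.13895144, -0.60131088,  1.32886942]), 'wrist_force': array([0.60927205, 0.31233808, 1.76642172]), 'moment': array([-0.27429343,  0.14768927,  0.01268559]), 'finger_gap': 93.80629084662486}
[[339. 307.]
 [310. 307.]
 [338. 257.]
 [311. 257.]
 [338. 227.]
 [311. 227.]]
```

View pics/w1.png

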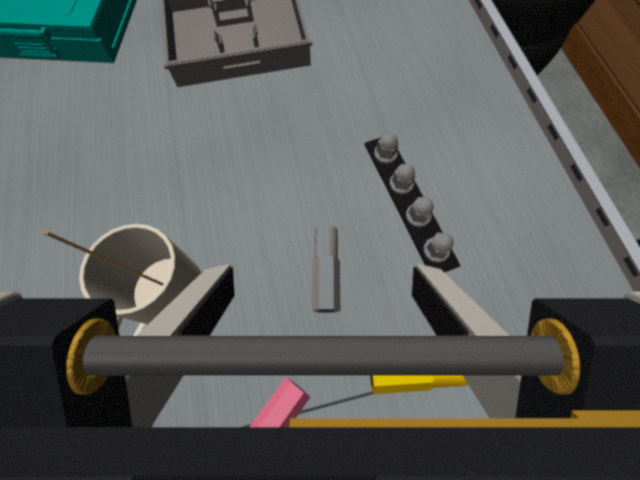

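Key spans rows 227–311 at columns 312–339, within about 4 px of my prediction. I'll refine it and check clearance to the mug (left) and the nuts (right).

```bash
python3 - <<'E'
from h import *
c=ld("w1");s=c["s"];T=ld("top0")
im=c["color"][:,:,::-1][215:325,270:380];cv2.imwrite("pics/w1k.png",cv2.resize(im,None,fx=5,fy=5,interpolation=cv2.INTER_CUBIC))
print("mug rim(z92)",bp(T,[(426,275),(464,275),(445,258),(445,292)],92).round())
print("handle",bp(T,[(469,289)],60).round())
print("nuts strip",bp(T,[(376,161),(451,150),(378,174),(453,163)],10).round())
K0=np.array([623,-316,0]);k=np.array([np.cos(1.33),np.sin(1.33),0]);n=np.array([-k[1],k[0],0])
Q=np.array([bp(T,[(445,275)],92)[0],*bp(T,[(451,150),(453,163),(378,174)],20)]);print("along,across key:",[((q-K0)@k,(q-K0)@n) for q in Q])
print("grey rim front corners",bp(c,[(167,66),(310,44)],40,s).round(1))
E
```

```text
mug rim(z92) [[ 452. -253.   92.]
 [ 450. -338.   92.]
 [ 489. -298.   92.]
 [ 413. -294.   92.]]
handle [[ 418. -356.   60.]]
nuts strip [[ 743. -159.   10.]
 [ 765. -347.   10.]
 [ 709. -162.   10.]
 [ 731. -350.   10.]]
along,across key: [(np.float64(-21.303801518501356), np.float64(171.9570771300219)), (np.float64(5.457759836583468), np.float64(-141.53391979226026)), (np.float64(-5.355664275706138), np.float64(-110.00067673650621)), (np.float64(170.29039946777175), np.float64(-44.74735857866564))]
grey rim front corners [[488.3 -16.6  40. ]
 [675.3 -23.5  40. ]]
```

View pics/w1k.png

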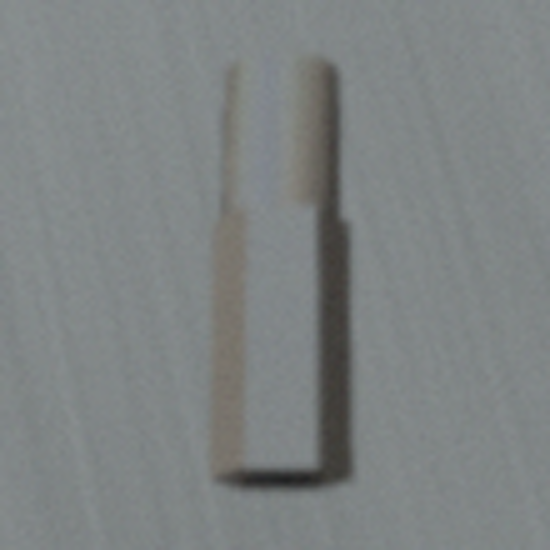

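```bash
python3 - <<'E'
from h import *
from scipy.optimize import least_squares
from cell import *
c=ld("w1");s=c["s"]
ob=[((213,476),-46,15),((353,476),-46,-15),((213,213),10,15),((348,218),10,-15)]
uv=np.array([[(a+.5)/5-.5+270,(b+.5)/5-.5+215] for (a,b),_,_ in ob])
def f(p):
    k=np.array([np.cos(p[2]),np.sin(p[2]),0]);n=np.array([-k[1],k[0],0])
    return (proj(c,[[p[0],p[1],13]+k*a+n*b for _,a,b in ob],s)-uv).ravel()
r=least_squares(f,[623,-316,1.33]);print(r.x,f(r.x).round(1))
s=read_state();x,y,yaw=r.x
Rt=tgt(yaw,.6)
for d in (60,0):
    P=np.array([x,y,15.5])-d*Rt[:,2]-[0,0,0];print(P);plan(s,P,Rt)
E
```

```text
[ 623.85673964 -318.18048874    1.33131352] [-0.5 -0.5  0.2 -0.5  0.   1.1  0.2  0. ]
[ 615.82074025 -351.09216988   65.02013689]
shift mm [  10.9   33.4 -152.5] turn [0.0009 0.0011 0.0004] rows>= 0.007896585499579415
[ 623.85673964 -318.18048874   15.5       ]
shift mm [  18.9   66.3 -202. ] turn [0.0009 0.0011 0.0004] rows>= 0.007896585499579415
```

Emit:
{"name": "arm_command", "arguments": {"deltas": [{"xyz": [0.003, 0.01, -0.05]}, {"xyz": [0.004, 0.012, -0.05]}, {"xyz": [0.004, 0.012, -0.05]}, {"xyz": [0.003, 0.012, -0.019]}, {"xyz": [0.002, 0.01, -0.015]}, {"xyz": [0.002, 0.01, -0.014]}, {"xyz": [0, 0, 0]}, {"xyz": [0, 0, 0]}]}}

```text
validation failed for argument at $.de...
```

Emit:
{"name": "arm_command", "arguments": {"deltas": [{"xyz": [0.003, 0.01, -0.05], "turn": [0, 0, 0]}, {"xyz": [0.004, 0.012, -0.05], "turn": [0, 0, 0]}, {"xyz": [0.004, 0.012, -0.05], "turn": [0, 0, 0]}, {"xyz": [0.003, 0.012, -0.019], "turn": [0, 0, 0]}, {"xyz": [0.002, 0.01, -0.015], "turn": [0, 0, 0]}, {"xyz": [0.002, 0.01, -0.014], "turn": [0, 0, 0]}, {"xyz": [0, 0, 0], "turn": [0, 0, 0]}, {"xyz": [0, 0, 0], "turn": [0, 0, 0]}]}}

```text
clock: 4.08
eef_pos: [623.3, -320.0, 19.6]
eef_rot: [3.139, -0.599, 1.331]
wrist_force: [-0.5, -0.2, -0.4]
finger_gap: 93.8
```

```bash
python3 - <<'E'
from h import *
from cell import *
plan(read_state(),[624,-318,15.5],tgt(1.331,.6))
c=save("w2")
E
```

```text
shift mm [ 0.7  2.  -4.1] turn [0.0017 0.0019 0.0014] rows>= 0.015634556694824515
```

View pics/w2.png

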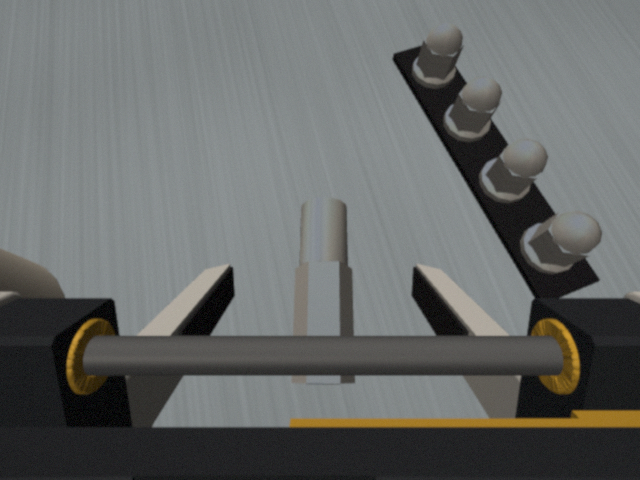

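The key is centred between the fingers (column 324). I'll drop the last 4 mm and grip.

Emit:
{"name": "arm_command", "arguments": {"deltas": [{"xyz": [0.0005, 0, -0.004], "turn": [0, 0, 0]}, {"xyz": [0, 0, 0], "turn": [0, 0, 0]}]}}

```text
clock: 4.38
eef_pos: [623.5, -319.7, 14.3]
eef_rot: [3.141, -0.6, 1.33]
wrist_force: [0.7, -0.6, 1.1]
finger_gap: 93.9
```

Emit:
{"name": "arm_command", "arguments": {"deltas": [{"xyz": [0, 0, 0], "turn": [0, 0, 0]}, {"xyz": [0, 0, 0], "turn": [0, 0, 0]}, {"xyz": [0, 0, 0], "turn": [0, 0, 0]}, {"xyz": [0, 0, 0], "turn": [0, 0, 0]}, {"xyz": [0, 0, 0], "turn": [0, 0, 0]}, {"xyz": [0, 0, 0], "turn": [0, 0, 0]}], "gripper": 1, "force": 35}}

```text
clock: 5.12
eef_pos: [623.5, -319.4, 14.5]
eef_rot: [3.141, -0.6, 1.33]
wrist_force: [-0.4, 0.2, 1.1]
finger_gap: 37.2
```

Emit:
{"name": "arm_command", "arguments": {"deltas": [{"xyz": [0, 0, 0], "turn": [0, 0, 0]}, {"xyz": [0, 0, 0], "turn": [0, 0, 0]}, {"xyz": [0, 0, 0], "turn": [0, 0, 0]}]}}

```text
clock: 5.5
eef_pos: [623.5, -319.5, 14.5]
eef_rot: [3.141, -0.599, 1.33]
wrist_force: [0.6, -0.4, -0.1]
finger_gap: 28.4
```

Emit:
{"name": "arm_command", "arguments": {"deltas": [{"xyz": [0, 0, 0.015], "turn": [0, 0, 0]}, {"xyz": [0, 0, 0.04], "turn": [0, 0, 0]}, {"xyz": [0, 0, 0.05], "turn": [0, 0, 0]}, {"xyz": [0, 0, 0.05], "turn": [0, 0, 0]}, {"xyz": [0, 0, 0], "turn": [0, 0, 0]}]}}

```text
clock: 6.12
eef_pos: [624.5, -320.2, 175.2]
eef_rot: [3.132, -0.596, 1.335]
wrist_force: [0.2, 0.6, -1.9]
finger_gap: 28.5
```

```bash
python3 - <<'E'
from h import *
c=save("w3");print(c["s"]["eef_pos"],c["s"]["eef_rot"],c["s"]["finger_gap"],c["s"]["wrist_force"])
E
```

```text
[ 624.45392368 -320.24102088  175.200642  ] [ 3.13167395 -0.59577145  1.33536798] 28.451537810554278 [ 0.20017842  0.55999747 -1.89786169]
```

View pics/w3.png

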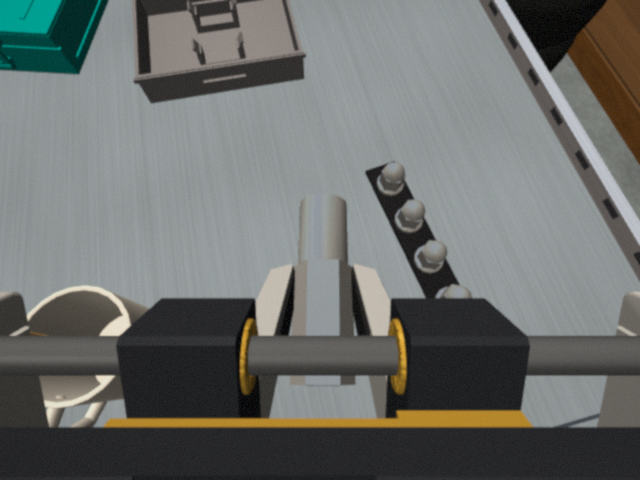

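The key is held straight: shoulder at row 262 and ends at 198 and 384, the same as before the lift. Next I'll go in front of the case and measure it close up.

Emit:
{"name": "arm_command", "arguments": {"deltas": [{"xyz": [-0.007, 0.03, 0.005], "turn": [0, 0, 0.035]}, {"xyz": [-0.007, 0.05, 0.005], "turn": [0, 0, 0.035]}, {"xyz": [-0.007, 0.05, 0.005], "turn": [0, 0, 0.035]}, {"xyz": [-0.007, 0.05, 0], "turn": [0, 0, 0.035]}, {"xyz": [-0.007, 0.05, 0], "turn": [0, 0, 0.035]}, {"xyz": [-0.006, 0.02, 0], "turn": [0, 0, 0.031]}, {"xyz": [0, 0, 0], "turn": [0, 0, 0]}, {"xyz": [0, 0, 0], "turn": [0, 0, 0]}]}}

```text
clock: 7.18
eef_pos: [582.6, -70.6, 183.9]
eef_rot: [3.141, -0.6, 1.534]
wrist_force: [-0.7, 0.5, -1.0]
finger_gap: 28.2
```

```bash
python3 - <<'E'
from h import *
c=save("w4");s=c["s"];print(s["eef_pos"],s["eef_rot"],s["finger_gap"],s["qd"].round(3))
def w(P,p=(584.7,61.4,1.537)):
    P=np.array(P,float);c_,s_=np.cos(p[2]),np.sin(p[2]);return np.c_[p[0]+c_*P[:,0]-s_*P[:,1],p[1]+s_*P[:,0]+c_*P[:,1],P[:,2]]
im=c["color"][:,:,::-1].copy()
P=[(-75,95,40),(-75,-95,40),(-75,95,0),(-75,-95,0),(75,95,40),(75,-95,40),(-25,21,30),(-25,-21,30),(25,21,30),(25,-21,30),(-41,21,30),(-41,-21,30),(-55,0,22),(55,0,22)]
for u in proj(c,w(P),s): cv2.circle(im,tuple(int(round(v)) for v in u),2,(0,0,255),-1)
cv2.imwrite("pics/w4o.png",im)
E
```

```text
[582.55880638 -70.5562879  183.94338279] [ 3.14144536 -0.59950799  1.53439172] 28.166043687140625 [-0.007  0.001 -0.004  0.002 -0.002  0.002]
```

View pics/w4o.png

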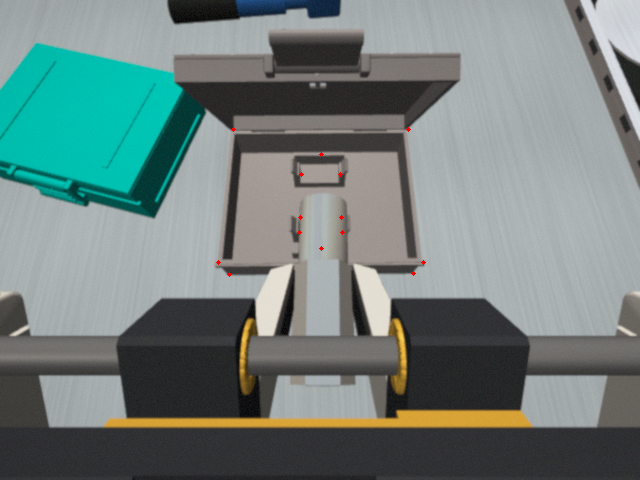

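```bash
python3 - <<'E'
import cv2
im=cv2.imread("pics/w4o.png")[115:285,205:435];cv2.imwrite("pics/w4z.png",cv2.resize(im,None,fx=3.4,fy=3.4,interpolation=cv2.INTER_CUBIC))
E
```

```text
(no output)
```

View pics/w4z.png

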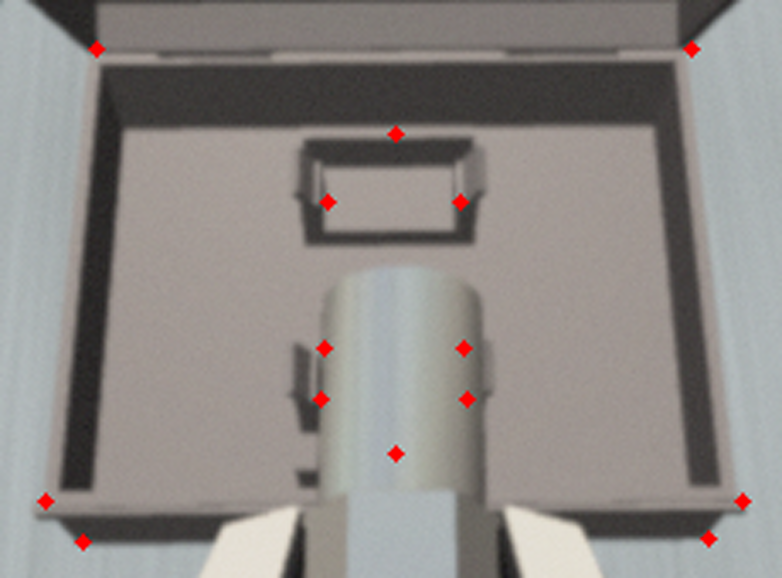

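```bash
python3 - <<'E'
from h import *
from scipy.optimize import least_squares
c=ld("w4");s=c["s"]
ob=[((38,517),(-75,95,40)),((736,513),(-75,-95,40)),((62,535),(-75,92,0)),((94,53),(75,95,40)),((690,56),(75,-95,40)),((304,140),(41+14,25,22)),((475,138),(55,-25,22))][:5]
uv=np.array([[(a+.5)/3.4-.5+205,(b+.5)/3.4-.5+115] for (a,b),_ in ob])
def w(P,p):
    P=np.array(P,float);c_,s_=np.cos(p[2]),np.sin(p[2]);return np.c_[p[0]+c_*P[:,0]-s_*P[:,1],p[1]+s_*P[:,0]+c_*P[:,1],P[:,2]]
P=[o[1] for o in ob];idx=[0,1,3,4]
f=lambda p:(proj(c,w([P[i] for i in idx],p),s)-uv[idx]).ravel()
r=least_squares(f,[584,61,1.537]);print(r.x,f(r.x).round(1))
S=ld("scene0");T=ld("top0")
print("w4 fit overlay in scene/top:",proj(S,w([(-75,95,40),(-75,-95,40)],r.x)).round(1),proj(T,w([(-75,-95,40),(-75,95,40)],r.x)).round(1))
E
```

```text
[583.22668596  58.01320734   1.53253026] [ 0.5 -1.4  0.2  0.1 -0.9  1.2  0.2  0.6]
w4 fit overlay in scene/top: [[299.  213. ]
 [367.3 257.8]] [[321.4 186.7]
 [320.6 264.7]]
```

Emit:
{"name": "arm_command", "arguments": {"deltas": [{"xyz": [0, 0, -0.05], "turn": [0, 0, 0]}, {"xyz": [0, 0.01, -0.05], "turn": [0, 0, 0]}, {"xyz": [0, 0.03, -0.022], "turn": [0, 0, 0]}, {"xyz": [0.0005, 0.03, 0], "turn": [0, 0, 0]}, {"xyz": [0, 0.025, 0], "turn": [0, 0, 0]}, {"xyz": [0, 0.013, 0], "turn": [0, 0, 0]}, {"xyz": [0, 0, 0], "turn": [0, 0, 0]}]}}

```text
clock: 8.1
eef_pos: [583.1, 38.3, 62.4]
eef_rot: [3.141, -0.599, 1.536]
wrist_force: [-0.1, -0.1, -0.4]
finger_gap: 28.6
```

```bash
python3 - <<'E'
from h import *
c=save("w5");s=c["s"];print(s["eef_pos"],s["eef_rot"],s["finger_gap"],s["wrist_force"])
save("s5","scene")
E
```

```text
[583.10135586  38.3022668   62.37207687] [ 3.14069422 -0.59941165  1.53625497] 28.57836959383449 [-0.13402811 -0.14935078 -0.36430272]
```

View pics/w5.png

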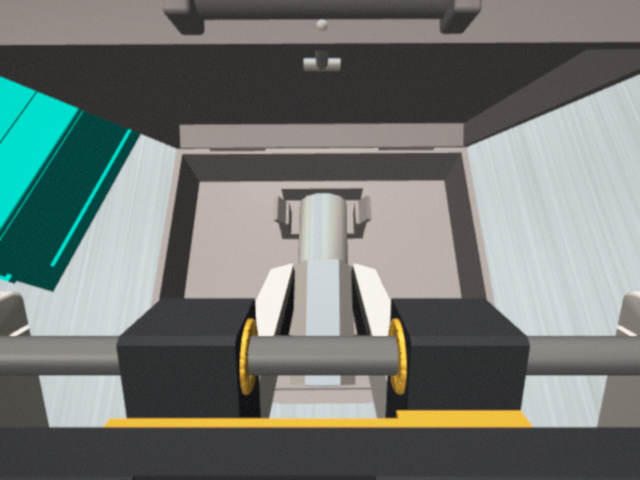

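View pics/s5.png

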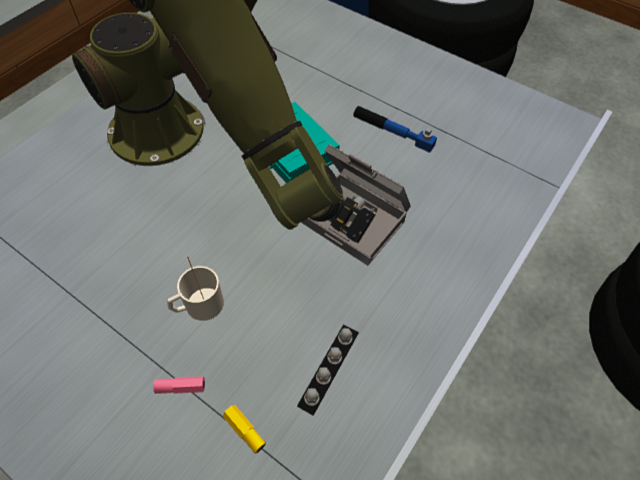

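Laterally the key (column 324) lines up with the rear saddle (centre 323). I'll lower it diagonally.

Emit:
{"name": "arm_command", "arguments": {"deltas": [{"xyz": [0, 0.008, -0.011], "turn": [0, 0, 0]}, {"xyz": [0, 0.008, -0.01], "turn": [0, 0, 0]}, {"xyz": [0, 0.004, -0.006], "turn": [0, 0, 0]}, {"xyz": [0, 0, -0.003], "turn": [0, 0, 0]}, {"xyz": [0, 0, 0], "turn": [0, 0, 0]}]}}

```text
clock: 8.82
eef_pos: [583.0, 58.5, 32.3]
eef_rot: [3.141, -0.6, 1.536]
wrist_force: [-0.2, -0.3, -1.8]
finger_gap: 28.5
```

```bash
python3 - <<'E'
from h import *
c=save("w6");s=c["s"];print(s["eef_pos"],s["eef_rot"],s["finger_gap"],s["wrist_force"])
E
```

```text
[582.99143799  58.49782375  32.32306585] [ 3.14087425 -0.59953007  1.53610939] 28.46269430764452 [-0.24905458 -0.26613799 -1.80911497]
```

View pics/w6.png

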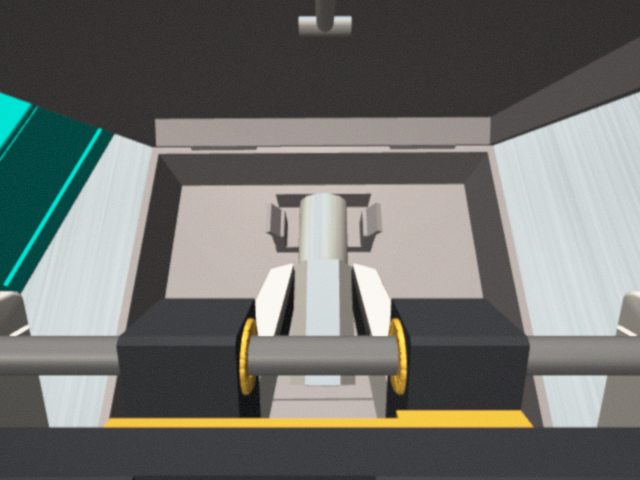

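Emit:
{"name": "arm_command", "arguments": {"deltas": [{"xyz": [0, -0.001, -0.002], "turn": [0, 0, 0]}, {"xyz": [0, 0, -0.0015], "turn": [0, 0, 0]}, {"xyz": [0, 0, 0], "turn": [0, 0, 0]}]}}

```text
clock: 9.25
eef_pos: [583.0, 57.5, 28.9]
eef_rot: [3.141, -0.6, 1.536]
wrist_force: [0.4, -1.1, -2.1]
finger_gap: 28.5
```

Emit:
{"name": "arm_command", "arguments": {"deltas": [{"xyz": [0, 0, -0.0007], "turn": [0, 0, 0]}, {"xyz": [0, 0, 0], "turn": [0, 0, 0]}]}}

```text
clock: 9.5
eef_pos: [583.1, 57.6, 28.4]
eef_rot: [3.14, -0.6, 1.536]
wrist_force: [-0.3, -0.3, -0.4]
finger_gap: 28.5
```

Emit:
{"name": "arm_command", "arguments": {"deltas": [{"xyz": [0, 0, 0], "turn": [0, 0, 0]}, {"xyz": [0, 0, 0], "turn": [0, 0, 0]}, {"xyz": [0, 0, 0], "turn": [0, 0, 0]}, {"xyz": [0, 0, 0], "turn": [0, 0, 0]}, {"xyz": [0, 0, 0], "turn": [0, 0, 0]}, {"xyz": [0, 0, 0], "turn": [0, 0, 0]}], "gripper": 0.3}}

```text
clock: 10.25
eef_pos: [583.0, 57.6, 28.2]
eef_rot: [3.141, -0.6, 1.536]
wrist_force: [0.7, -0.1, 0.4]
finger_gap: 65.6
```

```bash
python3 - <<'E'
from h import *
c=save("w7");s=c["s"];print(s["eef_pos"],s["finger_gap"],s["wrist_force"])
E
```

```text
[582.99453615  57.55467361  28.24629666] 65.62939485305846 [ 0.66328402 -0.0623237   0.43749346]
```

View pics/w7.png

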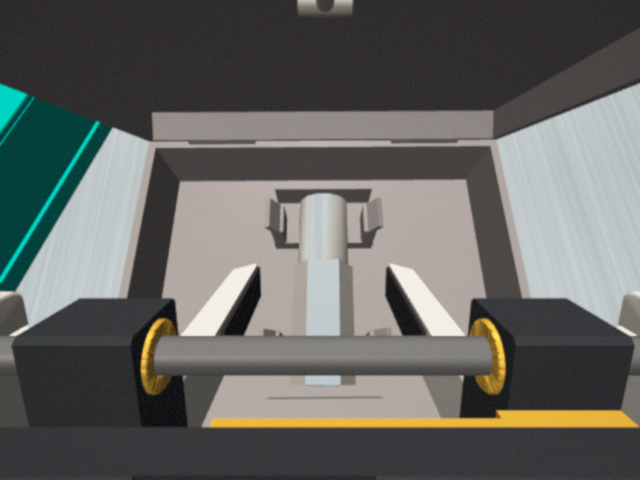

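The key is seated in both saddles (barrel end row 194, tail row 384). I'll back out along the tool axis.

Emit:
{"name": "arm_command", "arguments": {"deltas": [{"xyz": [0, -0.011, 0.0165], "turn": [0, 0, 0]}, {"xyz": [0, -0.025, 0.037], "turn": [0, 0, 0]}, {"xyz": [0, -0.028, 0.041], "turn": [0, 0, 0]}, {"xyz": [0, -0.028, 0.041], "turn": [0, 0, 0]}, {"xyz": [0, -0.028, 0.041], "turn": [0, 0, 0]}, {"xyz": [0, 0, 0], "turn": [0, 0, 0]}], "gripper": 1}}

```text
clock: 11.05
eef_pos: [583.8, -65.1, 208.8]
eef_rot: [3.134, -0.597, 1.538]
wrist_force: [-0.2, -0.4, -0.4]
finger_gap: 9.3
```

I set the jaws to close during that retreat, so I need to check that the key and cradle weren't disturbed.

```bash
python3 - <<'E'
from h import *
c=save("w8");s=c["s"];print(s["eef_pos"],s["finger_gap"],s["wrist_force"])
im=c["color"][:,:,::-1]
cv2.imwrite("pics/w8z.png",cv2.resize(im[20:300,150:480],None,fx=2.2,fy=2.2,interpolation=cv2.INTER_CUBIC))
def w(P,p=(583.2,58,1.5325)):
    P=np.array(P,float);c_,s_=np.cos(p[2]),np.sin(p[2]);return np.c_[p[0]+c_*P[:,0]-s_*P[:,1],p[1]+s_*P[:,0]+c_*P[:,1],P[:,2]]
def lid(a,d,n,y=0): # d along lid, n outer normal offset
    return (75-d*np.cos(a)+n*np.sin(a), y, 40+d*np.sin(a)+n*np.cos(a))
q=w([lid(1.15,150,18,95),lid(1.15,150,18,-95),lid(1.15,150,0,95),lid(1.15,150,0,-95),lid(1.15,156+36,8,26),lid(1.15,192,8,-26)])
print(q.round()); print(proj(c,q,s).round())
E
```

```text
[583.77463621 -65.12843651 208.81298806] 9.298955303794191 [-0.20542328 -0.43611171 -0.35976923]
[[489.  92. 184.]
 [679.  84. 184.]
 [489.  75. 177.]
 [679.  68. 177.]
 [557.  63. 219.]
 [609.  61. 219.]]
[[183.  83.]
 [448.  84.]
 [183. 108.]
 [448. 110.]
 [272.  74.]
 [358.  75.]]
```

View pics/w8z.png

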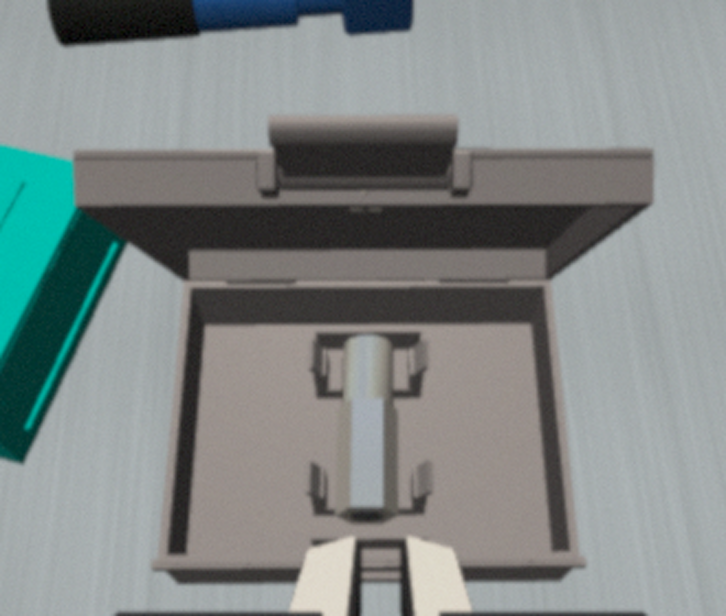

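View pics/w8.png

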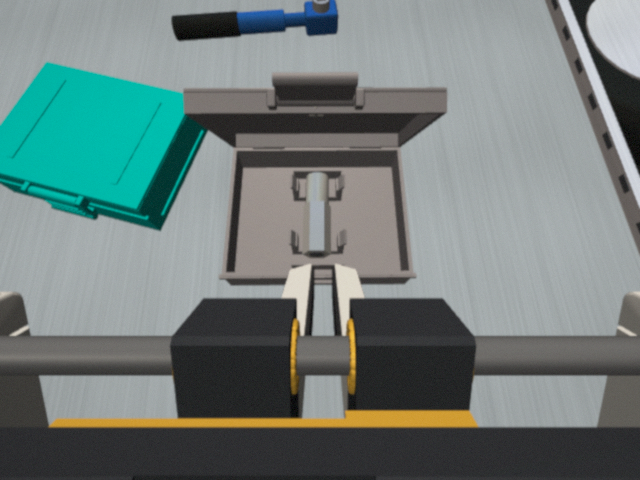

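The key sits in both saddles between the end stops and wasn't disturbed. The lid edge is at row 90 as predicted for 66°. Next I'll go over and behind the lid with closed fingers.

```bash
python3 - <<'E'
from h import *
from cell import *
s=read_state();plan(s,[583.5,165,330],tgt(1.5325,0.0))
E
```

```text
shift mm [  0.3 228.8 123.4] turn [-0.5975  0.0258 -0.0025] rows>= 3.1983857619135727
```

Emit:
{"name": "arm_command", "arguments": {"deltas": [{"xyz": [0, -0.01, 0.05], "turn": [-0.1, 0.0043, 0]}, {"xyz": [0, 0, 0.06], "turn": [-0.1, 0.0043, 0]}, {"xyz": [0, 0.04, 0.03], "turn": [-0.1, 0.0043, 0]}, {"xyz": [0, 0.05, 0], "turn": [-0.1, 0.0043, 0]}, {"xyz": [0, 0.05, 0], "turn": [-0.1, 0.0043, 0]}, {"xyz": [0, 0.05, 0], "turn": [-0.0975, 0.0043, 0]}, {"xyz": [0, 0.05, 0], "turn": [0, 0, 0]}, {"xyz": [0, 0, 0], "turn": [0, 0, 0]}, {"xyz": [0, 0, 0], "turn": [0, 0, 0]}]}}

```text
clock: 12.22
eef_pos: [582.8, 167.2, 344.1]
eef_rot: [-3.137, -0.001, 1.535]
wrist_force: [-0.5, 0.3, 0.4]
finger_gap: 0.7
```

```bash
python3 - <<'E'
import numpy as np
for i,a in enumerate(np.linspace(1.15,0,13)):
    d=118+17*(1.15-a)/1.15; n=18
    x=75-d*np.cos(a)+n*np.sin(a); z=40+d*np.sin(a)+n*np.cos(a)
    print(round(a,2),"TCP y",round(58+x+8,1),"z",round(z+11,1))
E
```

```text
1.15 TCP y 109.2 z 166.1
1.05 TCP y 97.7 z 163.7
0.96 TCP y 86.3 z 160.2
0.86 TCP y 75.1 z 155.6
0.77 TCP y 64.4 z 149.8
0.67 TCP y 54.2 z 142.9
0.57 TCP y 44.6 z 134.9
0.48 TCP y 35.8 z 125.9
0.38 TCP y 27.8 z 116.1
0.29 TCP y 20.7 z 105.3
0.19 TCP y 14.7 z 93.8
0.1 TCP y 9.8 z 81.7
0.0 TCP y 6.0 z 69.0
```

Emit:
{"name": "arm_command", "arguments": {"deltas": [{"xyz": [0, 0, -0.06], "turn": [0, 0, 0]}, {"xyz": [0, 0, -0.06], "turn": [0, 0, 0]}, {"xyz": [0, -0.01, -0.045], "turn": [0, 0, 0]}, {"xyz": [0, -0.02, -0.012], "turn": [0, 0, 0]}, {"xyz": [0, -0.015, 0], "turn": [0, 0, 0]}, {"xyz": [0, 0, 0], "turn": [0, 0, 0]}]}}

```text
clock: 12.98
eef_pos: [584.0, 121.0, 170.0]
eef_rot: [-3.141, -0.002, 1.533]
wrist_force: [0.3, 0.7, 0.3]
finger_gap: 0.2
```

Emit:
{"name": "arm_command", "arguments": {"deltas": [{"xyz": [0, -0.012, -0.004], "turn": [0, 0, 0]}, {"xyz": [0, -0.0115, -0.0025], "turn": [0, 0, 0]}, {"xyz": [0, -0.0115, -0.0035], "turn": [0, 0, 0]}, {"xyz": [0, -0.011, -0.0045], "turn": [0, 0, 0]}, {"xyz": [0, -0.011, -0.006], "turn": [0, 0, 0]}]}}

```text
clock: 13.6
eef_pos: [583.0, 64.8, 146.9]
eef_rot: [-3.138, -0.001, 1.535]
wrist_force: [0.3, 1.4, 0.1]
finger_gap: 0.7
```

```bash
python3 - <<'E'
from h import *
c=save("s9","scene");print(c["s"]["wrist_force"],c["s"]["eef_pos"])
cv2.imwrite("pics/s9z.png",cv2.resize(c["color"][100:290,230:450,::-1],None,fx=3,fy=3))
E
```

```text
[0.25840198 1.38556619 0.0679475 ] [582.97831486  64.78268079 146.87377864]
```

View pics/s9z.png

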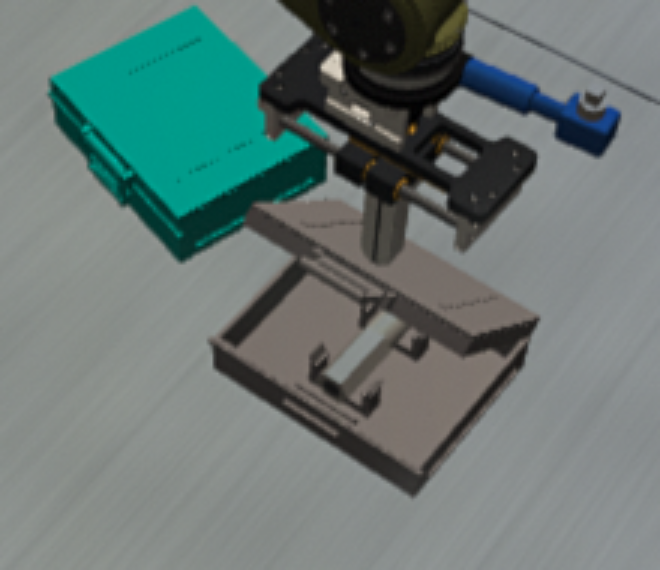

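The lid is following the fingers, about half shut, so I'll carry on along the arc.

Emit:
{"name": "arm_command", "arguments": {"deltas": [{"xyz": [0, -0.0105, -0.007], "turn": [0, 0, 0]}, {"xyz": [0, -0.0095, -0.008], "turn": [0, 0, 0]}, {"xyz": [0, -0.009, -0.009], "turn": [0, 0, 0]}, {"xyz": [0, -0.008, -0.01], "turn": [0, 0, 0]}, {"xyz": [0, -0.007, -0.011], "turn": [0, 0, 0]}, {"xyz": [0, -0.006, -0.0115], "turn": [0, 0, 0]}, {"xyz": [0, -0.005, -0.012], "turn": [0, 0, 0]}]}}

```text
clock: 14.52
eef_pos: [583.0, 10.2, 77.9]
eef_rot: [-3.138, -0.001, 1.535]
wrist_force: [-0.6, 0.2, 0.3]
finger_gap: 0.7
```

```bash
python3 - <<'E'
from h import *
c=save("s10","scene");print(c["s"]["wrist_force"],c["s"]["eef_pos"])
cv2.imwrite("pics/s10z.png",cv2.resize(c["color"][100:290,230:450,::-1],None,fx=3,fy=3))
E
```

```text
[-0.61945876  0.17511048  0.26709654] [582.9617467   10.19461102  77.88648479]
```

View pics/s10z.png

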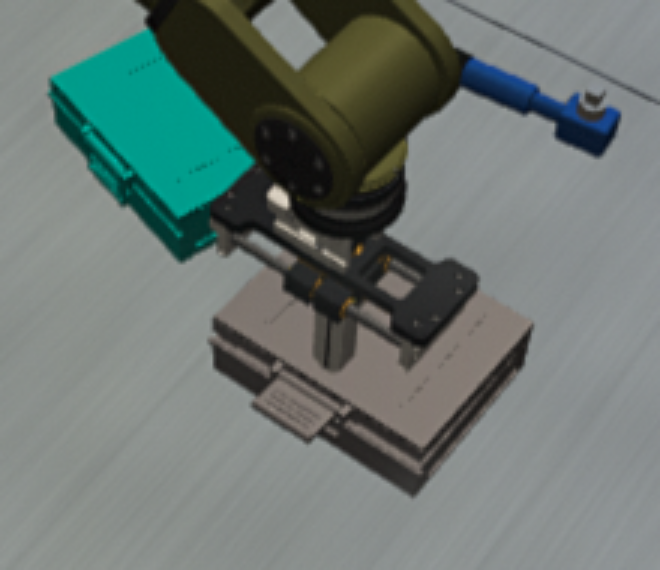

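Emit:
{"name": "arm_command", "arguments": {"deltas": [{"xyz": [0, -0.002, -0.005], "turn": [0, 0, 0]}, {"xyz": [0, -0.001, -0.004], "turn": [0, 0, 0]}, {"xyz": [0, 0, 0], "turn": [0, 0, 0]}]}}

```text
clock: 14.95
eef_pos: [583.0, 7.6, 69.7]
eef_rot: [-3.138, -0.001, 1.535]
wrist_force: [0.5, -0.1, -0.7]
finger_gap: 0.3
```

Emit:
{"name": "arm_command", "arguments": {"deltas": [{"xyz": [0, 0, -0.001], "turn": [0, 0, 0]}, {"xyz": [0, 0, 0], "turn": [0, 0, 0]}]}}

```text
clock: 15.2
eef_pos: [583.2, 7.7, 69.3]
eef_rot: [-3.138, -0.001, 1.535]
wrist_force: [-1.9, 0.6, 5.0]
finger_gap: 0.9
```

Emit:
{"name": "arm_command", "arguments": {"deltas": [{"xyz": [0, 0, -0.001], "turn": [0, 0, 0]}, {"xyz": [0, 0, 0], "turn": [0, 0, 0]}]}}

```text
clock: 15.45
eef_pos: [583.2, 7.6, 69.1]
eef_rot: [-3.139, -0.001, 1.535]
wrist_force: [-5.6, 0.8, 14.6]
finger_gap: 0.7
```

The lid is down: a stiff stop at tip height 58 mm with 14.6 N. Next is the latch flap arc.

```bash
python3 - <<'E'
import numpy as np
r,m=29,4
for t in [1.6,1.4,1.2,1.,.8,.6,.4,.2,.1,0,-.05]:
    x=-81-r*np.sin(t)-m*np.cos(t);z=48-r*np.cos(t)+m*np.sin(t)
    print(t,"TCP y",round(58+x-8,1),"z",round(z+11,1))
E
```

```text
1.6 TCP y -59.9 z 63.8
1.4 TCP y -60.3 z 58.0
1.2 TCP y -59.5 z 52.2
1.0 TCP y -57.6 z 46.7
0.8 TCP y -54.6 z 41.7
0.6 TCP y -50.7 z 37.3
0.4 TCP y -46.0 z 33.8
0.2 TCP y -40.7 z 31.4
0.1 TCP y -37.9 z 30.5
0 TCP y -35.0 z 30.0
-0.05 TCP y -33.5 z 29.8
```

Emit:
{"name": "arm_command", "arguments": {"deltas": [{"xyz": [0, 0, 0.012], "turn": [0, 0, 0]}, {"xyz": [-0.001, -0.02, 0.03], "turn": [0, 0, 0]}, {"xyz": [-0.001, -0.045, 0], "turn": [0, 0, 0]}, {"xyz": [-0.001, -0.01, 0], "turn": [0, 0, 0]}, {"xyz": [0, 0, 0], "turn": [0, 0, 0]}]}}

```text
clock: 16.08
eef_pos: [579.9, -67.6, 109.7]
eef_rot: [-3.137, -0.002, 1.534]
wrist_force: [-0.2, 0.1, -0.7]
finger_gap: 0.0
```

```bash
python3 - <<'E'
from h import *
c=save("s11","scene");print(c["s"]["wrist_force"],c["s"]["eef_pos"])
cv2.imwrite("pics/s11z.png",cv2.resize(c["color"][100:290,230:450,::-1],None,fx=3,fy=3))
E
```

```text
[-0.18002227  0.0956613  -0.67763677] [579.8675047  -67.58339341 109.71319007]
```

View pics/s11z.png

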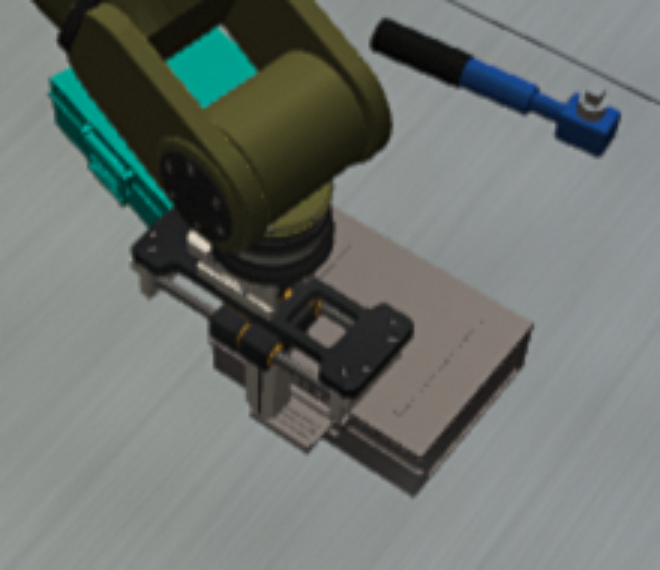

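Emit:
{"name": "arm_command", "arguments": {"deltas": [{"xyz": [0, 0.007, -0.034], "turn": [0, 0, 0]}, {"xyz": [0, 0, -0.01], "turn": [0, 0, 0]}, {"xyz": [0, 0, -0.006], "turn": [0, 0, 0]}, {"xyz": [0, 0.0005, -0.006], "turn": [0, 0, 0]}, {"xyz": [0, 0.002, -0.0055], "turn": [0, 0, 0]}]}}

```text
clock: 16.75
eef_pos: [580.4, -58.1, 48.6]
eef_rot: [-3.139, -0.001, 1.535]
wrist_force: [-0.1, -0.2, 1.9]
finger_gap: 0.1
```

Emit:
{"name": "arm_command", "arguments": {"deltas": [{"xyz": [0, 0.003, -0.005], "turn": [0, 0, 0]}, {"xyz": [0, 0.004, -0.0045], "turn": [0, 0, 0]}, {"xyz": [0, 0.0047, -0.0035], "turn": [0, 0, 0]}, {"xyz": [0, 0.005, -0.0025], "turn": [0, 0, 0]}, {"xyz": [0, 0.003, -0.001], "turn": [0, 0, 0]}]}}

```text
clock: 17.38
eef_pos: [579.9, -37.8, 31.5]
eef_rot: [-3.137, -0.002, 1.535]
wrist_force: [-0.5, -1.1, -0.0]
finger_gap: 0.5
```

Flap has followed to nearly flat. Now I'll push inward gently.

Emit:
{"name": "arm_command", "arguments": {"deltas": [{"xyz": [0, 0.002, 0], "turn": [0, 0, 0]}, {"xyz": [0, 0.001, 0], "turn": [0, 0, 0]}, {"xyz": [0, 0, 0], "turn": [0, 0, 0]}]}}

```text
clock: 17.75
eef_pos: [580.0, -35.2, 31.8]
eef_rot: [-3.138, -0.001, 1.535]
wrist_force: [0.8, -0.5, 0.5]
finger_gap: 0.5
```

```bash
python3 - <<'E'
from h import *
c=save("s12","scene");print(c["s"]["wrist_force"],c["s"]["eef_pos"])
cv2.imwrite("pics/s12z.png",cv2.resize(c["color"][100:290,230:450,::-1],None,fx=3,fy=3))
E
```

```text
[ 0.82296276 -0.47309197  0.49647928] [580.03195525 -35.21291982  31.84213485]
```

View pics/s12z.png

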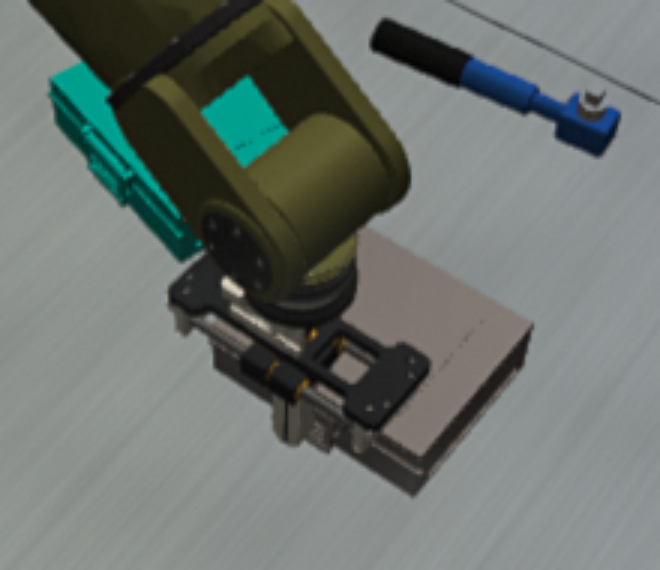

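Emit:
{"name": "arm_command", "arguments": {"deltas": [{"xyz": [0, 0.0015, -0.001], "turn": [0, 0, 0]}, {"xyz": [0, 0.001, 0], "turn": [0, 0, 0]}, {"xyz": [0, 0, 0], "turn": [0, 0, 0]}]}}

```text
clock: 18.18
eef_pos: [579.9, -33.0, 30.6]
eef_rot: [-3.138, -0.001, 1.535]
wrist_force: [0.6, -4.1, -2.0]
finger_gap: 0.4
```

Emit:
{"name": "arm_command", "arguments": {"deltas": [{"xyz": [0, 0.001, 0], "turn": [0, 0, 0]}, {"xyz": [0, 0.001, 0], "turn": [0, 0, 0]}, {"xyz": [0, 0, 0], "turn": [0, 0, 0]}]}}

```text
clock: 18.55
eef_pos: [579.9, -32.7, 30.7]
eef_rot: [-3.138, 0.001, 1.534]
wrist_force: [-0.6, -17.5, -2.5]
finger_gap: 0.6
```

That's a hard stop at 17.5 N, so the flap is flat. I'll back off and look.

Emit:
{"name": "arm_command", "arguments": {"deltas": [{"xyz": [0, -0.005, 0], "turn": [0, 0, 0]}, {"xyz": [0, -0.04, 0], "turn": [0, 0, 0]}, {"xyz": [0, -0.05, 0.03], "turn": [-0.0, 0, 0]}, {"xyz": [0, -0.05, 0.06], "turn": [0.15, 0, 0]}, {"xyz": [0, -0.03, 0.06], "turn": [0.15, 0, 0]}, {"xyz": [0, 0, 0.05], "turn": [0.15, 0, 0]}, {"xyz": [0, 0, 0], "turn": [0.15, 0, 0]}, {"xyz": [0, 0, 0], "turn": [0, 0, 0]}, {"xyz": [0, 0, 0], "turn": [0, 0, 0]}]}}

```text
clock: 19.68
eef_pos: [580.1, -193.2, 214.3]
eef_rot: [-3.112, -0.599, 1.527]
wrist_force: [-0.1, 0.3, -0.8]
finger_gap: 0.4
```

```bash
python3 - <<'E'
from h import *
c=save("w13");s=c["s"];print(s["wrist_force"],s["eef_pos"],s["clock"])
def w(P,p=(583.2,58,1.5325)):
    P=np.array(P,float);c_,s_=np.cos(p[2]),np.sin(p[2]);return np.c_[p[0]+c_*P[:,0]-s_*P[:,1],p[1]+s_*P[:,0]+c_*P[:,1],P[:,2]]
print(proj(c,w([(-75,95,58),(-75,-95,58),(-83,26,12),(-83,-26,12),(-75,95,0),(-75,-95,0)]),s).round())
cv2.imwrite("pics/w13z.png",cv2.resize(c["color"][0:290,130:500,::-1],None,fx=2,fy=2,interpolation=cv2.INTER_CUBIC))
c=save("s13","scene");save("t13","top")
E
```

```text
[-0.10732636  0.29003483 -0.83637862] [ 580.05733121 -193.19372892  214.26847176] 19.675
[[235. 160.]
 [411. 159.]
 [302. 187.]
 [345. 187.]
 [247. 186.]
 [401. 186.]]
```

View pics/w13z.png

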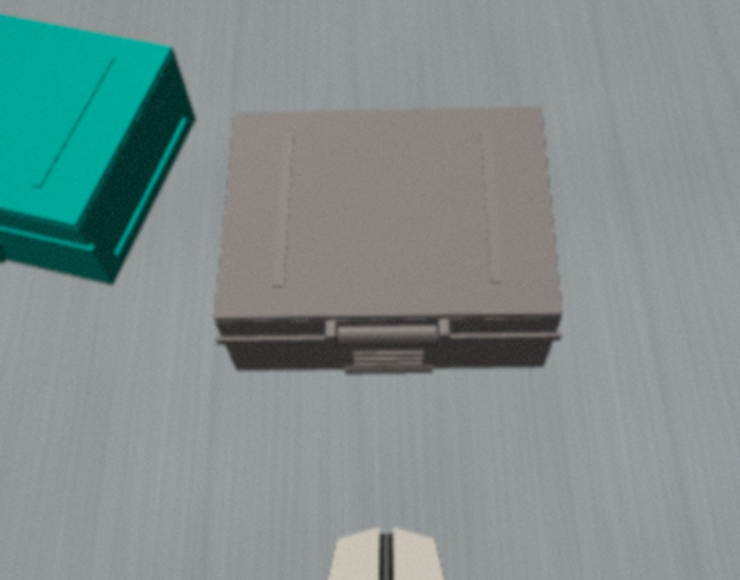

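View pics/s13.png

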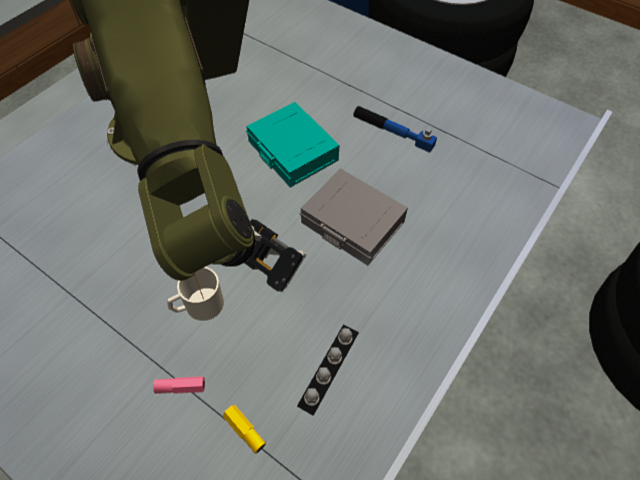

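From the wrist, the lid's front corners are at (238,159) and (410,158), and the flap end is at row 186, all matching the shut prediction within 3 px. The arm hides the mug's stick here, so I'll move up and clear and check it.

Emit:
{"name": "arm_command", "arguments": {"deltas": [{"xyz": [0, 0, 0.05], "turn": [0, 0, 0]}, {"xyz": [0, 0, 0.05], "turn": [-0.15, 0, 0]}, {"xyz": [-0.02, 0.05, 0.04], "turn": [-0.15, 0, 0]}, {"xyz": [-0.02, 0.05, 0.02], "turn": [-0.15, 0, 0]}, {"xyz": [-0.02, 0.05, 0], "turn": [-0.15, 0, 0]}, {"xyz": [-0.02, 0.05, 0], "turn": [0, 0, 0]}, {"xyz": [-0.02, 0.05, 0], "turn": [0, 0, 0]}, {"xyz": [0, 0, 0], "turn": [0, 0, 0]}, {"xyz": [0, 0, 0], "turn": [0, 0, 0]}]}}

```text
clock: 20.95
eef_pos: [481.4, 52.8, 372.2]
eef_rot: [-3.139, -0.001, 1.536]
wrist_force: [0.3, -0.2, -0.3]
finger_gap: 0.3
```

```bash
python3 - <<'E'
from h import *
a=ld("scene0");b=save("s14","scene");print(b["s"]["clock"],b["s"]["wrist_force"])
d=np.abs(a["color"].astype(int)-b["color"]).max(2)
for n,(x,y,w_,h) in dict(mug=(165,250,65,75),wrench=(345,100,100,55),nuts=(295,320,70,100),pink=(150,370,60,30),yellow=(220,400,50,55)).items(): print(n,(d[y:y+h,x:x+w_]>40).sum())
E
```

```text
20.95 [ 0.33885201 -0.1987024  -0.32523018]
mug 0
wrench 1
nuts 0
pink 0
yellow 0
```

View pics/s14.png

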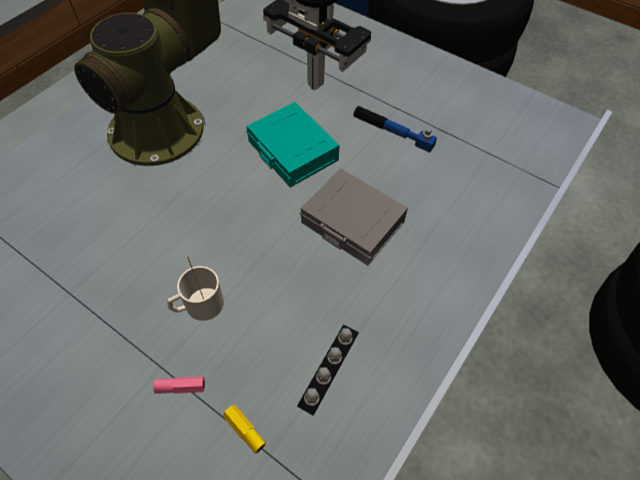

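The scene view shows the grey case shut at (355,215) with the flap flat at (333,240). The mug, nuts and look-alikes show no changed pixels, and the wrench shows 1. The arm is clear, so I'm handing in.

```bash
python3 -c "
from cell import *
print(sign_off())"
```

```text
the job is handed in; nothing more can be done
None
```

The key is lying lengthwise in the grey case's cradle, the lid is shut and the latch flap is flat. I handed the job in at about 21 s of the 61 s allowed.

**What I did:** I gripped the chrome key with the tool tilted 34° and set it in both saddles with the barrel end toward the hinge. I closed the lid by pushing its outer face from behind, then pushed the latch flap down and in until it stopped.

**Last checks:**
- **Key:** before I closed the lid, the wrist picture showed it inside both saddles and between the end stops.
- **Lid:** it stopped hard with the fingertips at 58 mm, its shut height. The largest downward push was 14.6 N.
- **Flap:** it stopped hard against the case at 17.5 N. After I backed off, it and the lid edge matched their shut positions to within about 3 pixels.
- **Other things:** comparing the first and last scene pictures, the mug, the nuts and the pink and yellow look-alikes show no changed pixels; the wrench handle shows one, which I take as noise.

**Discrepancies:**
- The grip gap read about 28.5 mm, where the hexagon measures 30 mm across corners.
- The case position from the fixed cameras and from the wrist camera differed by about 3 mm. I used the wrist camera's.
- I set the jaws to close while still backing out of the case. The next picture showed the key undisturbed.

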